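# Turn the mug carousel and hang up the drained mug

## Robot

A 6-joint arm with a two-finger parallel gripper is mounted at the origin on a cart in front of the work surface, level with it; the furniture and walls round the work are solid. World frame = base frame: x ahead of the robot, y to its left, z up, the work surface at z = 0. Lengths are in m, angles in rad, forces in N, time in s.
With the tool pointing down it reaches from about 0.275 to 0.75 m from the base axis. Payload 10.2 kg.
Tool frame: the origin (TCP) lies midway between the tips of the shut fingers; the grasp point (between the pads) lies bot.grip_depth behind it (bot.grip_depth is the distance from the TCP to the grasp point, in m); z points along the fingers, y is the line along which they close (so a half turn about z gives the same grasp; the last joint's range is limited). The gripper opens to 85 mm and grips with 20 to 120 N. Pads are 22 mm wide; open, the fingers measure 114 mm over their backs; the gripper's body (76 mm by 85 mm) begins 54 mm behind the grasp point. The pads swing forward as they close: fully open they stand 13 mm farther back than shut.
Start: joints at [-1.475, 0.313, 1.498, -0, 1.331, -0.223], TCP at [0.165, -0.499, 0.231] pointing down, gripper open.
Joint ranges: [-2.94, 2.94], [-0.97, 2.17], [0.19, 2.56], [-1.23, 4.37], [0.02, 3.11], [-2.88, 2.88]. Speed limits (rad/s): [2.39, 2.39, 3.01, 3.14, 3.14, 3.14].

## Interface

Orientations are given as a 3x3 rotation matrix whose columns are the frame's x, y, z axes.
In Python, from rig import bot gives the robot as it stands. The module is installed in compiled form; this text tells all that it offers.
- The arm moves only by the shell command python3 -m creep 'ROWS' [FORCE]. ROWS is JSON, a list of rows, each a list of 3 entries, a list of its own where there are three numbers: the shift along the tool's x, y, z scaled (see below), then the turn, a rotation vector about the tool's x, y, z scaled (see below), then the gripper's target within -1 to 1 (fully open at 1, half-way at 0, shut at -1). A call has 1 to 12 rows; each row is the pose to reach, as a shift and turn from the pose commanded when the call began, along the tool's axes at that moment, turning the shorter way round; what a row does not reach only later rows make up. The controller multiplies each number of a shift by 15 cm and each number of a turn by pi rad. A row lasts 1/10 s, in which the tool goes at most 50 mm and 8.59 degrees, less where a joint would pass 70% of its speed; a pose out of reach is approached as far as the arm can. A call with a number of a shift or a turn outside -1 to 1 is refused whole. A call with a gripper value outside its range is refused whole. The fingers move at their own pace and stop on an object; FORCE is the grip in N (left out, the last holds). Time passes only in rows, so rows that repeat a pose let the fingers close. It gives the time, the measured TCP pose, the force, the opening and the grip force at its end, in the units of the state.
- bot.state(): the state, without advancing time (a new reading comes with each control period).
- bot.grab_frame(name): name is "scene" or "top" or "wrist"; returns the picture (400x640x3 uint8, blue, green, red); there is no depth.
- bot.calibration(name): a dict with "fx", "fy", "cx", "cy" (pixels), "position" and "rotation" of the camera in the world; the wrist camera has in their place "T_tool_cam" (4x4, takes a point from camera to tool coordinates, whose origin is the TCP and whose axes are the flange's). Camera axes: x right, y up, looking along -z (the intrinsics and any distortion apply to the point x, -y, -z); pixel columns grow to the right and rows downward; lengths in m; the calibration is good to about 2 mm. A picture is of the moment at which its call begins: read the wrist's pose just before it. calibration takes no time and is no camera call.
- bot.sign_off(): hands the job in; it is judged then, once.
Trained networks look in the newest picture that a camera, given by its name, has taken for a name from the list of things; names that differ only in an ending like _2 or _b are one class to them, and where a whole thing is asked for, a point or a joint stands for the part that bears it (a point fixed in the world has none). Each returns a list of dicts, best first, with "conf" (0 to 1); they miss things now and then, are a little off and sometimes report something else, mostly with a low value. They report only what shows in the picture. A call takes as long as a camera call.
- bot.look_for(camera, target): "location" ([x, y, z] in m, in the coordinates of the camera as it stood for that picture, good to about 4 mm: the middle of the surface that is visible of it).
The state is a dict: "clock": time; "joint_pos": joint angles; "qd": joint speeds; "tau": joint torques, N m; "tool_pos": TCP position; "tool_rot": TCP orientation; "contact_force": force on the tool from outside, world axes, zero at the start; "ft_torque": the same for the moment, N m; "grip_width": finger opening in m; "grasp_force": force on a finger pad.
Only numpy, scipy, OpenCV 4.12 (cv2) and the standard library are available. Lean on these libraries where they do the work, as an engineer would, in place of code of your own. Each camera call takes 0.05 s, during which the arm holds its last target. There are 200 camera calls.

## Task

Turn the mug carousel until its empty arm points straight at the front edge of the worktop (towards the robot's side). Then take the white mug out of the sloping drainer, from under the board, and hang it by its handle on that empty arm. Leave it hanging there quietly, with the arm still facing the front, and do not shift or knock over the things standing around.

Things in the scene. Friction and masses are not known exactly. Their poses are not given: they have to be found in the camera images.
- tree_foot: Foot of the mug carousel, a fixed dark steel disc of 150 mm diameter; origin at the centre of its underside on the worktop. The column stands on it; its axes are the world's (x away from the robot, y left).
- head (a point): Point on the turning axis of the carousel's head, 140 mm above the worktop; x along the empty arm (seen from above), z up. Wooden hub of 32 mm diameter, its top 55 mm above this point. Three round steel arms, 10 mm thick, 120 degrees apart, leave the hub at radius 14 mm, 32 mm above this point, and rise 15 degrees outwards to ball tips at radius 130 mm, 63 mm above it.
- tree_head (a joint): Angle of the head in rad, counter-clockwise seen from above; 0: the empty arm points straight away from the robot (+x); +pi or -pi: at the front edge (-x). It turns both ways, as far as two pi from 0; it is stiff (0.16 N m) and stays where it is left. Push an arm sideways to turn it.
- empty_mid (a point): Point on the axis of the empty arm, 88 mm from the turning axis: the middle of the arm, where the mug should hang. The other two arms, 120 degrees either way, each carry a mug like the task's mug, swinging, 68 mm from the axis; its body hangs 23 to 81 mm below the arm, its handle goes round the arm.
- mug_centre (a point): Centre of the white mug to hang (about 160 g, 58 mm outside diameter, almost a cylinder, 85 mm high), on its axis half-way up. z along its axis to the mouth, y to its handle, x across. It rests in the drainer leaning 40 degrees from vertical, mouth up and to the drainer's open front, handle on the upper rear side.
- mug_hole (a point): Centre of the hole in the mug's handle, 43 mm from the mug's axis and 45 mm above its underside; axes as for mug_centre, the hole goes through along x and measures 28 mm (from the wall outwards, y) by 39 mm (z). The handle is a round bar of 10 mm diameter whose outside lies 67 mm from the axis.
- drainer: Fixed drainer, foot 170 x 100 mm; origin under its seat, on the worktop; -x is its open front. The mug's underside stands 42 mm up on a seat tilted 40 degrees; the mug leans frontwards on two 8 mm wire rails, 38 mm apart, reaching 38 mm up its side, so first draw it 45 mm along its axis, then to the front. Back plate at x = +75 mm.
- shelf_front (a point): Middle of the lower front edge of the drainer's wooden board (120 mm wide, 10 mm thick, 212 mm above the worktop, reaching from here 128 mm to the rear over the mug; a jar and a shaker stand on it). It keeps a vertical tool away from the mug.
- lemon: The lemon, a bystander to be left where it is.
- garlic: The garlic bulb, a bystander to be left where it is.
- serving_spoon: The spoon, a bystander to be left where it is.
- jar_turmeric: The spice jar on the drainer's board, a bystander to be left where it is.
- shaker: The shaker on the drainer's board, a bystander to be left where it is.

How it is judged:
By the outcome, as a careful person would: the job done as asked, in the order asked, and still so for the second after the job is handed in, with the robot touching nothing.
It also fails if it takes over 72 s, if anything falls off the work surface, if the arm or the gripper's body presses on something with over 40 N, if the wrist force passes 120 N, or if a joint passes its speed limit or range.

## Working session

There is one attempt and no reset: what is moved stays moved. The work goes in short steps, Python scripts to look and compute and a shell command to move; the robot and the scene stay as the last step left them, time stands still between calls to the robot, and variables do not carry over. Pictures are saved under pics/ and viewed, at most 10 in all, crops included, and the job is handed in when it is done.

```bash
mkdir -p pics
cat > h.py <<'E'
import numpy as np, cv2
from rig import bot
def cam(name, st=None):
    c=bot.calibration(name)
    if "T_tool_cam" in c:
        st=st or bot.state(); T=np.eye(4); T[:3,:3]=st["tool_rot"]; T[:3,3]=st["tool_pos"]; M=T@np.array(c["T_tool_cam"])
    else:
        M=np.eye(4); M[:3,:3]=c["rotation"]; M[:3,3]=c["position"]
    return c,M
def find(name,targets,M):
    for t in targets:
        for d in bot.look_for(name,t)[:2]:
            p=M[:3,:3]@np.array(d["location"])+M[:3,3]; print(name,t,round(d["conf"],2),p.round(4))
def proj(c,M,p):
    q=M[:3,:3].T@(np.array(p)-M[:3,3]); return np.array([c["cx"]+c["fx"]*q[0]/-q[2], c["cy"]+c["fy"]*(-q[1])/-q[2]])
def ray(c,M,u,v):
    d=np.array([(u-c["cx"])/c["fx"],-(v-c["cy"])/c["fy"],-1]); d=M[:3,:3]@d; return M[:3,3],d/np.linalg.norm(d)
E
python3 - <<'E'
from h import *
s=bot.state(); print(bot.grip_depth,s["tool_pos"],np.round(s["tool_rot"],3).tolist(),s["grip_width"])
for n in["scene","top"]:
    c,M=cam(n); print(c["fx"],c["cx"],c["cy"],{k:v for k,v in c.items() if k not in("rotation",)})
    cv2.imwrite(f"pics/{n}0.png",bot.grab_frame(n))
    find(n,["tree_foot","head","mug_centre","drainer","shelf_front","lemon","garlic","serving_spoon","jar_turmeric","shaker","empty_mid","mug_hole"],M)
E
```

```text
0.0187 [ 0.16451585 -0.49827455  0.23072146] [[0.95, 0.313, -0.0], [0.313, -0.95, 0.001], [0.0, -0.001, -1.0]] 0.08508677836807159
506.656789464353 321.9221656094587 199.038962076531 {'fx': 506.656789464353, 'fy': 506.656789464353, 'cx': 321.9221656094587, 'cy': 199.038962076531, 'position': array([0.26007031, 0.85420468, 0.83940283])}
scene tree_foot 0.63 [0.5784 0.3761 0.134 ]
scene tree_foot 0.18 [0.6328 0.0576 0.0897]
scene head 0.67 [0.5862 0.3763 0.1618]
scene mug_centre 0.63 [0.6308 0.0625 0.0885]
scene mug_centre 0.31 [0.5809 0.3797 0.1647]
scene drainer 0.6 [0.6818 0.0623 0.0794]
scene shelf_front 0.74 [0.6829 0.0599 0.0715]
scene shelf_front 0.5 [0.5785 0.379  0.1617]
scene lemon 0.97 [0.4946 0.2336 0.0419]
scene garlic 0.76 [0.7391 0.2808 0.0301]
scene garlic 0.52 [0.5822 0.3783 0.1609]
scene serving_spoon 0.96 [0.3448 0.1612 0.0045]
scene serving_spoon 0.57 [0.6299 0.0638 0.0875]
scene jar_turmeric 0.82 [0.6955 0.0859 0.2816]
scene jar_turmeric 0.38 [0.5836 0.3768 0.1612]
scene shaker 0.9 [0.6864 0.0228 0.2702]
scene shaker 0.64 [0.6955 0.0862 0.2828]
scene empty_mid 0.55
[... 242 characters left out ...]
([0.44657675, 0.21759519, 0.9904138 ])}
top tree_foot 0.65 [0.5885 0.3603 0.1549]
top tree_foot 0.44 [0.4938 0.218  0.0525]
top head 0.73 [0.5833 0.37   0.167 ]
top mug_centre 0.6 [0.6211 0.0509 0.0867]
top drainer 0.73 [0.6508 0.0578 0.2272]
top shelf_front 0.68 [0.6511 0.0614 0.2233]
top shelf_front 0.23 [0.7388 0.2655 0.0357]
top lemon 0.63 [0.4925 0.2213 0.0526]
top lemon 0.49 [0.5882 0.3603 0.1537]
top garlic 0.65 [0.7385 0.268  0.0379]
top serving_spoon 0.95 [0.3447 0.156  0.0032]
top jar_turmeric 0.67 [0.6984 0.0789 0.3198]
top shaker 0.62 [0.6784 0.015  0.2927]
top empty_mid 0.85 [0.5846 0.3691 0.1715]
top empty_mid 0.56 [0.6531 0.0628 0.223 ]
top mug_hole 0.67 [0.6242 0.0586 0.0883]
```

View pics/top0.png

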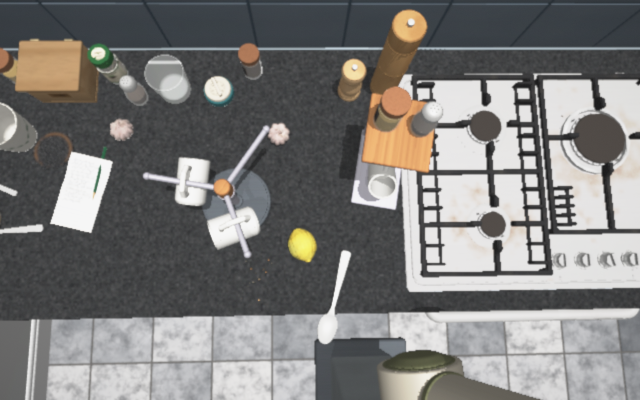

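View pics/scene0.png

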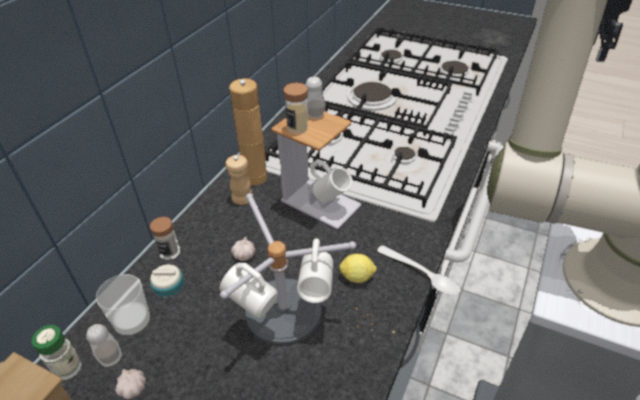

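The top view shows the hub top at (222,188), the empty arm's tip at (266,130) and the loaded arm tips at (148,177) and (248,255). The mug's mouth is at (383,187), and the board's front edge runs from (365,165) to (432,172). In the scene view the hub is at (277,247), the empty tip at (249,198), and the mug leans under the board near (330,182).

```bash
python3 - <<'E'
from h import *
c,M=cam("top")
def at(u,v,z):
    o,d=ray(c,M,u,v); return o+d*(z-o[2])/d[2]
h=at(222,188,.195); print("hub",h)
for t in[(266,130),(148,177),(248,255)]:
    p=at(*t,.203); d=p-h; print(p,np.degrees(np.arctan2(d[1],d[0])),np.hypot(d[0],d[1]))
print("foot",at(237,201,0.0))
for t in[(365,165),(432,172)]: print("shelf",at(*t,.222))
for t in[(353,205),(395,208)]: print("drfoot",at(*t,.01))
print("mouth",at(383,187,.105))
c2,M2=cam("scene")
o,d=ray(c2,M2,277,247); print("scene hub", o+d*(.195-o[2])/d[2])
s=bot.state(); print(s["contact_force"],s["joint_pos"])
E
python3 -m creep '[[[0,0,-0.2],[0,0,0],-1],[[0,0,-0.4],[0,0.05,0],-1],[[0,0,-0.4],[0,0.05,0],-1],[[0,0,-0.4],[0.05,0.05,0],-1],[[0,0,-0.4],[0.05,0.05,0],-1]]'
python3 -c "
from rig import bot
print(bot.state())"
```

```text
hub [0.59117221 0.36023442 0.195     ]
[0.69486288 0.28192999 0.203     ] -37.059129444118 0.12993589997354416
[0.61069134 0.48821999 0.203     ] 81.32861759907898 0.12946545681131638
[0.472222   0.31238956 0.203     ] -158.0887290740602 0.12821186735198986
foot [0.5971955 0.3618835 0.       ]
shelf [0.62441835 0.10806864 0.222     ]
shelf [ 0.61083347 -0.009066    0.222     ]
drfoot [0.58391395 0.10719156 0.01      ]
drfoot [0.57618087 0.01487044 0.01      ]
mouth [0.60619135 0.05678484 0.105     ]
scene hub [0.59038905 0.36461702 0.195     ]
[ 0.62908902 -0.33984832 -0.17803015] [-1.47539779e+00  3.12862186e-01  1.49770007e+00  8.04800693e-06
  1.33101798e+00 -2.23431782e-01]
clock: 1.8
tool_pos: [0.1644, -0.4992, 0.2893]
tool_rot: [[0.942, 0.321, 0.097], [0.297, -0.933, 0.202], [0.155, -0.161, -0.975]]
contact_force: [-0.1, 0.4, 0.2]
grip_width: 0.0122
grasp_force: 0.0
{'clock': 1.8, 'joint_pos': array([-1.52872675,  0.38051474,  1.27037676,  0.10652753,  1.68988814,
       -0.27387551]), 'qd': array([ 0.0076941 , -0.01980624,  0.02381313,  0.01772472, -0.0538291 ,
       -0.01875794]), 'tau': array([-2.92962568e-02, -4.58519697e+01, -2.88495970e+01,  5.28298120e-02,
        1.82143908e+00,  2.66343411e-01]), 'tool_pos': array([ 0.16439479, -0.49923793,  0.28930849]), 'tool_rot': array([[ 0.94220564,  0.32063256,  0.09717663],
       [ 0.29683051, -0.93338833,  0.20168756],
       [ 0.15537113, -0.16118616, -0.97461728]]), 'contact_force': array([-0.10203633,  0.38615202,  0.23510341]), 'ft_torque': array([-0.11487969,  0.02250836, -0.01212881]), 'grasp_force': 0.0, 'grip_width': 0.01216155970244142}
```

```bash
cat >> h.py <<'E'
from scipy.spatial.transform import Rotation as Ro
def step(p,R,st=None):
    st=st or bot.state(); Rc=np.array(st["tool_rot"]); d=Rc.T@(np.array(p)-st["tool_pos"])
    w=Ro.from_matrix(Rc.T@np.array(R)).as_rotvec()
    print("shift",(d/.15).round(3),"turn",(w/np.pi).round(4),"rows>=",round(max(np.linalg.norm(d)/.05,np.degrees(np.linalg.norm(w))/8.59),1))
def Rzx(z,y):
    z=np.array(z,float)/np.linalg.norm(z); y=np.array(y,float); y-=z*(y@z); y/=np.linalg.norm(y); return np.c_[np.cross(y,z),y,z]
E
python3 - <<'E'
from h import *
R0=Rzx([0,0,-1],[1,0,0])
step([.25,-.40,.30],R0)
E
```

```text
shift [ 0.745 -0.446  0.119] turn [-0.0135 -0.0756 -0.397 ] rows>= 8.5
```

```bash
T='[0.745,-0.446,0.119],[-0.0135,-0.0756,-0.397],-1'
python3 -m creep '[[[0.745,-0.446,0.119],[-0.0135,-0.0756,-0.397],-1],[[0.745,-0.446,0.119],[-0.0135,-0.0756,-0.397],-1],[[0.745,-0.446,0.119],[-0.0135,-0.0756,-0.397],-1],[[0.745,-0.446,0.119],[-0.0135,-0.0756,-0.397],-1],[[0.745,-0.446,0.119],[-0.0135,-0.0756,-0.397],-1],[[0.745,-0.446,0.119],[-0.0135,-0.0756,-0.397],-1],[[0.745,-0.446,0.119],[-0.0135,-0.0756,-0.397],-1],[[0.745,-0.446,0.119],[-0.0135,-0.0756,-0.397],-1],[[0.745,-0.446,0.119],[-0.0135,-0.0756,-0.397],-1],[[0.745,-0.446,0.119],[-0.0135,-0.0756,-0.397],-1]]' && python3 -m creep '[[[1,0.6,0],[0,0,0],-1],[[1,0.6,0],[0,0,0],-1],[[1,0.6,0],[0,0,0],-1],[[1,0.6,0],[0,0,0],-1]]' && python3 -m creep '[[[1,0.6,0],[0,0,0],-1],[[1,0.6,0],[0,0,0],-1],[[1,0.6,0],[0,0,0],-1],[[1,0.6,0],[0,0,0],-1]]' && python3 -m creep '[[[1,0.3,0],[0,0,0],-1],[[1,0.3,0],[0,0,0],-1],[[1,0.3,0],[0,0,0],-1],[[1,0.3,0],[0,0,0],-1]]'
python3 - <<'E'
from h import *
R0=Rzx([0,0,-1],[1,0,0])
s=bot.state(); print(s["joint_pos"].round(4))
step([.653,.352,.27],R0)
E
```

```text
clock: 2.8
tool_pos: [0.2502, -0.3988, 0.3016]
tool_rot: [[-0.002, 1.0, 0.003], [1.0, 0.002, -0.007], [-0.007, 0.002, -1.0]]
contact_force: [0.3, 0.7, -0.1]
grip_width: 0.0
grasp_force: 0.0
clock: 3.2
tool_pos: [0.3411, -0.2464, 0.3011]
tool_rot: [[-0.0, 1.0, 0.003], [1.0, 0.0, -0.006], [-0.006, 0.003, -1.0]]
contact_force: [0.4, -0.3, 0.3]
grip_width: -0.0001
grasp_force: 0.0
clock: 3.6
tool_pos: [0.431, -0.0962, 0.3004]
tool_rot: [[-0.001, 1.0, 0.003], [1.0, 0.001, -0.005], [-0.005, 0.003, -1.0]]
contact_force: [-0.2, -1.0, 0.4]
grip_width: 0.0002
grasp_force: 0.0
clock: 4.0
tool_pos: [0.4753, 0.0551, 0.2994]
tool_rot: [[-0.004, 1.0, 0.003], [1.0, 0.004, -0.004], [-0.004, 0.003, -1.0]]
contact_force: [0.2, -0.5, -0.8]
grip_width: -0.0001
grasp_force: 0.0
[-0.1281  0.1649  1.5086 -0.0038  1.4648 -0.1314]
shift [1.976 1.192 0.191] turn [0.0009 0.0013 0.0012] rows>= 6.9
```

```bash
python3 -m creep '[[[1,0.2,0],[0,0,0],-1],[[1,0.2,0],[0,0,0],-1],[[1,0.2,0],[0,0,0],-1],[[1,0.2,0],[0,0,0],-1]]' >/dev/null && python3 -m creep '[[[0.976,0.99,0.19],[0,0,0],-1],[[0.976,0.99,0.19],[0,0,0],-1],[[0.976,0.99,0.19],[0,0,0],-1],[[0.976,0.99,0.19],[0,0,0],-1],[[0.976,0.99,0.19],[0,0,0],-1],[[0.976,0.99,0.19],[0,0,0],-1]]' && python3 -m creep '[[[0,0,0.3],[0,0,0],-1],[[0,0,0.5],[0,0,0],-1],[[0,0,0.7],[0,0,0],-1],[[0,0,0.7],[0,0,0],-1]]'
python3 - <<'E'
from h import *
s=bot.state(); print(s["joint_pos"].round(4))
hub=np.array([.591,.362])
for a,r,g in [(-45,.055,.020),(-65,.055,.020),(-90,.06,.02),(-115,.065,.02),(-140,.075,.019),(-160,.085,.019),(-172,.09,.018)]:
    t=np.radians(a); p=hub+r*np.array([np.cos(t),np.sin(t)])+g*np.array([-np.sin(t),np.cos(t)])
    d=p-s["tool_pos"][:2]; print(a,p.round(3),"shift x,y",(d[1]/.15).round(3),(d[0]/.15).round(3))
c,M=cam("top"); cv2.imwrite("pics/top1.png",bot.grab_frame("top")[60:300,100:420])
E
```

```text
clock: 5.0
tool_pos: [0.6545, 0.3471, 0.2669]
tool_rot: [[0.001, 1.0, -0.001], [1.0, -0.001, -0.006], [-0.006, -0.001, -1.0]]
contact_force: [0.1, -0.1, -0.4]
grip_width: 0.0001
grasp_force: 0.0
clock: 5.4
tool_pos: [0.652, 0.3445, 0.1615]
tool_rot: [[0.002, 1.0, -0.005], [1.0, -0.002, -0.008], [-0.008, -0.005, -1.0]]
contact_force: [-1.2, 0.2, -0.4]
grip_width: -0.0001
grasp_force: 0.0
[ 0.3297  0.8732  0.767  -0.0057  1.5085  0.3317]
-45 [0.644 0.337] shift x,y -0.048 -0.053
-65 [0.632 0.321] shift x,y -0.159 -0.131
-90 [0.611 0.302] shift x,y -0.283 -0.273
-115 [0.582 0.295] shift x,y -0.332 -0.469
-140 [0.546 0.299] shift x,y -0.302 -0.708
-160 [0.518 0.315] shift x,y -0.196 -0.896
-172 [0.504 0.332] shift x,y -0.085 -0.984
```

View pics/top1.png

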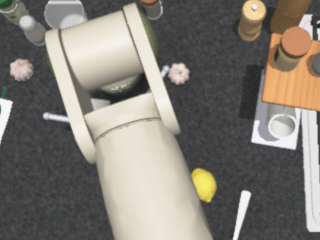

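The crop shows the wrist over the carousel, with the empty tip at (165,70) and nothing displaced. The mug mouth shows at (282,125).

```bash
python3 -m creep '[[[-0.02,-0.03,0],[0,0,0],-1],[[-0.048,-0.053,0],[0,0,0],-1],[[-0.1,-0.09,0],[0,0,0],-1],[[-0.159,-0.131,0],[0,0,0],-1],[[-0.225,-0.2,0],[0,0,0],-1],[[-0.283,-0.273,0],[0,0,0],-1],[[-0.32,-0.37,0],[0,0,0],-1],[[-0.332,-0.469,0],[0,0,0],-1],[[-0.33,-0.59,0],[0,0,0],-1],[[-0.302,-0.708,0],[0,0,0],-1],[[-0.302,-0.708,0],[0,0,0],-1]]'
python3 - <<'E'
from h import *
s=bot.state(); print(s["joint_pos"].round(4))
hub=np.array([.591,.362])
for a,r,g in [(-150,.08,.019),(-160,.085,.019),(-170,.09,.018),(-178,.095,.017)]:
    t=np.radians(a); p=hub+r*np.array([np.cos(t),np.sin(t)])+g*np.array([-np.sin(t),np.cos(t)])
    d=p-s["tool_pos"][:2]; print(a,p.round(3),"shift x,y",(d[1]/.15).round(3),(d[0]/.15).round(3))
c,M=cam("scene"); cv2.imwrite("pics/sc1.png",bot.grab_frame("scene")[60:400,100:500])
E
```

```text
clock: 6.55
tool_pos: [0.5462, 0.3016, 0.1672]
tool_rot: [[-0.001, 1.0, 0.004], [1.0, 0.001, -0.004], [-0.004, 0.004, -1.0]]
contact_force: [0.2, -0.3, -0.2]
grip_width: 0.0
grasp_force: 0.0
[ 0.3192  0.5808  1.2657 -0.0055  1.2929  0.3193]
-150 [0.531 0.306] shift x,y 0.026 -0.1
-160 [0.518 0.315] shift x,y 0.09 -0.19
-170 [0.505 0.329] shift x,y 0.18 -0.271
-178 [0.497 0.342] shift x,y 0.267 -0.33
```

View pics/sc1.png

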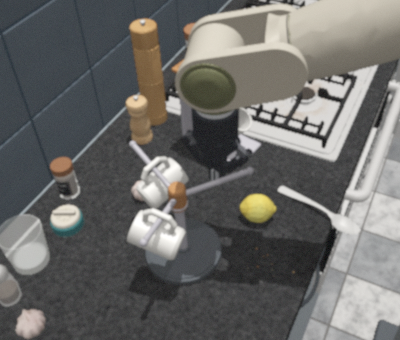

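The scene crop shows the empty arm now pointing to (250,172), with the fingers just behind it. Both other mugs still hang at (160,180) and (155,235).

```bash
python3 -m creep '[[[0.026,-0.1,0],[0,0,0],-1],[[0.06,-0.145,0],[0,0,0],-1],[[0.09,-0.19,0],[0,0,0],-1],[[0.135,-0.23,0],[0,0,0],-1],[[0.18,-0.271,0],[0,0,0],-1],[[0.225,-0.3,0],[0,0,0],-1],[[0.255,-0.325,0],[0,0,0],-1],[[0.255,-0.325,0],[0,0,0],-1]]'
python3 - <<'E'
from h import *
s=bot.state(); print(s["joint_pos"].round(4))
c,M=cam("top"); t=bot.grab_frame("top")[100:330,120:320]
s,ms=cam("scene"); u=bot.grab_frame("scene")[180:380,180:420]
cv2.imwrite("pics/t2.png",np.hstack([cv2.resize(t,(390,448)),cv2.resize(u,(400,448))]))
for a in(-170,180,170):
    t=np.radians(a); p=[.591+.13*np.cos(t),.362+.13*np.sin(t),.203]; print(a,proj(c,M,p),proj(s,ms,p), "crop",(proj(c,M,p)-[120,100])*1.95, (proj(s,ms,p)-[180,180])*[1.667,2.24]+[390,0])
E
```

```text
clock: 7.4
tool_pos: [0.4979, 0.3403, 0.1648]
tool_rot: [[-0.001, 1.0, 0.001], [1.0, 0.001, -0.005], [-0.005, 0.001, -1.0]]
contact_force: [-0.6, -0.5, -0.6]
grip_width: 0.0002
grasp_force: 0.0
[ 0.4076  0.5391  1.3401 -0.0051  1.2632  0.4078]
-170 [232.11571213 260.67333245] [351.49728349 257.48632706] crop [218.62563865 313.31299829] [675.88597157 173.56937262]
180 [218.84125583 262.04189964] [347.14790615 267.4920471 ] crop [192.74044886 315.9817043 ] [668.63555955 195.98218551]
170 [205.58411604 261.08108687] [340.35863423 277.06121624] crop [166.88902628 314.10811939] [657.31784325 217.41712437]
```

View pics/t2.png

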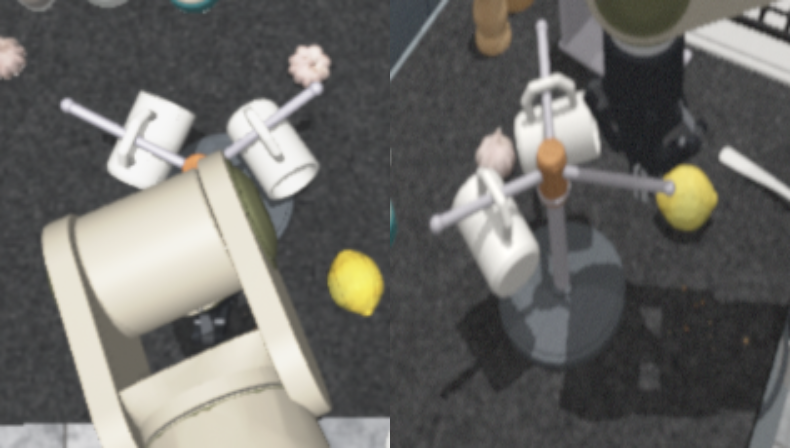

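The view shows the empty tip at (669,187) in the right half, about 4° short of straight front. The other two tips are at (68,105) and (317,88) in the left half, mugs still hanging and the lemon in place.

Run:
```python
from h import *
c,M=cam("top")
def at(u,v,z):
    o,d=ray(c,M,u,v); return o+d*(z-o[2])/d[2]
a,b=at(154.9,153.9,.203),at(282.6,145.2,.203)
for p in(a,b): print(np.degrees(np.arctan2(p[1]-.362,p[0]-.591)))
print(np.degrees(np.arctan2(*(a-b)[[1,0]])))
s,ms=cam("scene")
for n in (-172,-174,-176,-178,180): t=np.radians(n); print(n,proj(s,ms,[.591+.13*np.cos(t),.362+.13*np.sin(t),.203]))
```

```text
62.130779749199455
-55.495285249215
93.59078960308561
-172 [350.82460676 259.50487322]
-174 [350.05332782 261.51755813]
-176 [349.18337051 263.52156565]
-178 [348.2148155  265.51403134]
180 [347.14790615 267.4920471 ]
```

```bash
python3 -m creep '[[[0.03,0,0],[0,0,0],-1],[[0.042,0,0],[0,0,0],-1],[[0.042,0,0],[0,0,0],-1],[[-0.05,0,0],[0,0,0],-1],[[-0.15,0,0],[0,0,0],0],[[-0.2,0,-0.3],[0,0,0],0.6],[[-0.4,0,-0.6],[0,0,0],1],[[-0.7,0,-0.9],[0,0,0],1],[[-1,0,-0.9],[0,0,0],1],[[-1,0,-0.9],[0,0,0],1]]'
python3 - <<'E'
from h import *
s,ms=cam("scene"); u=bot.grab_frame("scene"); t=bot.grab_frame("top"); 
cv2.imwrite("pics/t3.png",np.hstack([cv2.resize(t[100:330,120:320],(390,448)),cv2.resize(u[180:380,180:420],(400,448))]))
print(bot.state()["joint_pos"].round(4))
# FK fit
Q=[[-1.47539779e+00,3.12862186e-01,1.49770007e+00,0,1.33101798e+00,-2.23431782e-01],[-1.52872675,0.38051474,1.27037676,0.10652753,1.68988814,-0.27387551],[-0.1281,0.1649,1.5086,-0.0038,1.4648,-0.1314],[.3297,.8732,.767,-.0057,1.5085,.3317],[.4076,.5391,1.3401,-.0051,1.2632,.4078],[.3192,.5808,1.2657,-.0055,1.2929,.3193]]
P=[[.16451585,-.49827455,.23072146],[.16439479,-.49923793,.28930849],[.4753,.0551,.2994],[.652,.3445,.1615],[.4979,.3403,.1648],[.5462,.3016,.1672]]
st=bot.state(); Q.append(st["joint_pos"]); P.append(st["tool_pos"])
def fk(q,p):
    h,a2,l,L3,d6,off=p
    R1=Ro.from_euler('z',q[0]).as_matrix(); R2=R1@Ro.from_euler('y',q[1]).as_matrix(); R3=R2@Ro.from_euler('y',q[2]).as_matrix()
    R4=R3@Ro.from_euler('z',q[3]).as_matrix(); R5=R4@Ro.from_euler('y',q[4]).as_matrix(); R6=R5@Ro.from_euler('z',q[5]).as_matrix()
    return np.array([0,0,h])+R1@[0,l,0]+R2@[0,0,a2]+R3@[off,0,L3]+R5@[0,0,d6], R6
from scipy.optimize import least_squares
r=least_squares(lambda p:np.concatenate([fk(q,p)[0]-x for q,x in zip(Q,P)]),[.2,.4,.11,.4,.2,0]); print(r.x.round(4),np.abs(r.fun).max())
p,R=fk(st["joint_pos"],r.x); print((R.T@st["tool_rot"]).round(2))
E
```

```text
clock: 8.5
tool_pos: [0.4988, 0.1857, 0.3029]
tool_rot: [[0.004, 1.0, 0.006], [1.0, -0.004, -0.006], [-0.006, 0.006, -1.0]]
contact_force: [0.2, 0.4, -0.4]
grip_width: 0.085
grasp_force: 0.0
[ 0.1437  0.2905  1.3469 -0.0052  1.5021  0.1468]
[0.2019 0.4388 0.1163 0.3976 0.2554 0.0394] 0.0004926627961419072
[[ 0. -1. -0.]
 [ 1.  0.  0.]
 [-0. -0.  1.]]
```

View pics/t3.png

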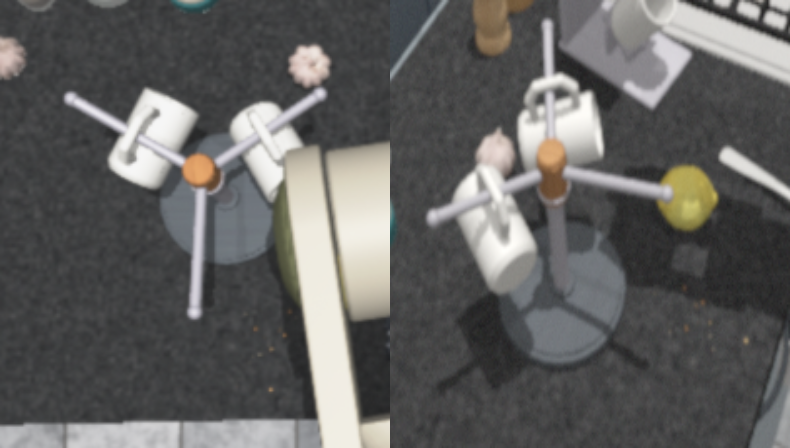

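The empty arm now points straight to the front: tip at (194,313) against a predicted (193,316). The mugs are hanging and nothing was disturbed. Next come IK checks for the grasp and hang poses.

```bash
cat >> h.py <<'E'
from scipy.optimize import least_squares
K=[0.2019,0.4388,0.1163,0.3976,0.2554,0.0394]
lo=np.array([-2.94,-.97,.19,-1.23,.02,-2.88]);hi=np.array([2.94,2.17,2.56,4.37,3.11,2.88])
def fk(q):
    h,a2,l,L3,d6,off=K
    R1=Ro.from_euler('z',q[0]).as_matrix(); R2=R1@Ro.from_euler('y',q[1]).as_matrix(); R3=R2@Ro.from_euler('y',q[2]).as_matrix()
    R5=R3@Ro.from_euler('z',q[3]).as_matrix()@Ro.from_euler('y',q[4]).as_matrix()
    e=np.array([0,0,h])+R1@[0,l,0]+R2@[0,0,a2]; w=e+R3@[off,0,L3]
    return w+R5@[0,0,d6], R5@Ro.from_euler('z',q[5]+np.pi/2).as_matrix(), e, w
def ik(p,R,q0):
    def f(q):
        x,r,_,_=fk(q); return np.r_[(x-p)*5,Ro.from_matrix(R.T@r).as_rotvec()]
    best=None
    for g in [q0]+[np.array(q0)+np.random.default_rng(i).normal(0,.7,6) for i in range(12)]:
        s=least_squares(f,np.clip(g,lo+.01,hi-.01),bounds=(lo,hi))
        if s.cost<1e-8 and (best is None or np.abs(s.x-q0).sum()<np.abs(best-q0).sum()): best=s.x
    return best
yaw=np.radians(-6)
Rd=Ro.from_euler('z',yaw).as_matrix()
MZ=Rd@[-np.sin(np.radians(40)),0,np.cos(np.radians(40))]; MX=Rd@[0,-1,0]; MY=np.cross(MZ,MX)
C0=np.array([.6375,.055,.0746]); GA=.012; GD=.0187
HUB=np.array([.591,.362])
def grasp(C,back=0,side=1): return C+MZ*(GA-GD+back), Rzx(-MZ,side*MX)
def hang(r,dz,beta,side=1,GA=GA):
    a=np.array([np.cos(np.radians(15)),0,-np.sin(np.radians(15))]); z=Ro.from_rotvec(a*-np.radians(beta)).apply([0,-1,0])
    y=np.cross(z,a); hole=np.array([HUB[0]-r,HUB[1],.172+(r-.014)*np.tan(np.radians(15))+dz])
    c=hole-.043*y-.0025*z; return c+z*(GA-GD),Rzx(-z,side*a),z,c
E
python3 - <<'E'
from h import *
q=bot.state()["joint_pos"]
for side in(1,-1):
    for b in(.12,.045,0):
        p,R=grasp(C0,b,side); s=ik(p,R,q); print("grasp",side,b,p.round(3),None if s is None else (s.round(2),fk(s)[2].round(2),fk(s)[3].round(2)))
    for be in(0,20,35):
        for r in(.17,.088):
            p,R,z,c=hang(r,0,be,side); s=ik(p,R,q+[0,0,0,1.2,0,0]); print("hang",side,be,r,z.round(2),p.round(3),None if s is None else (s.round(2),fk(s)[2].round(2),fk(s)[3].round(2)))
E
```

```text
grasp 1 0.12 [0.565 0.063 0.161] (array([-0.09,  0.23,  1.99, -0.04,  0.22,  1.62]), array([0.11, 0.11, 0.63]), array([0.4 , 0.08, 0.36]))
grasp 1 0.045 [0.613 0.058 0.104] (array([-0.09,  0.42,  1.91, -0.07,  0.11,  1.64]), array([0.19, 0.1 , 0.6 ]), array([0.45, 0.07, 0.3 ]))
grasp 1 0 [0.642 0.055 0.069] (array([-0.09,  0.53,  1.84, -0.11,  0.07,  1.68]), array([0.23, 0.09, 0.58]), array([0.48, 0.07, 0.27]))
hang 1 0 0.17 [ 0. -1.  0.] [0.41  0.371 0.172] (array([-0.  ,  0.67,  2.02,  1.57,  1.57, -0.86]), array([0.27, 0.12, 0.55]), array([0.41, 0.12, 0.17]))
hang 1 0 0.088 [ 0. -1.  0.] [0.492 0.371 0.15 ] (array([-0.  ,  0.8 ,  1.78,  1.57,  1.57, -0.75]), array([0.31, 0.12, 0.51]), array([0.49, 0.12, 0.15]))
hang 1 20 0.17 [ 0.09 -0.94  0.33] [0.41  0.356 0.172] (array([-0.  ,  0.5 ,  1.95,  1.28,  1.37, -0.59]), array([0.21, 0.12, 0.59]), array([0.43, 0.12, 0.26]))
hang 1 20 0.088 [ 0.09 -0.94  0.33] [0.492 0.356 0.15 ] (array([-0.  ,  0.66,  1.72,  1.27,  1.39, -0.52]), array([0.27, 0.12, 0.55]), array([0.51, 0.12, 0.23]))
hang 1 35 0.17 [ 0.15 -0.82  0.55] [0.411 0.345 0.175
[... 936 characters left out ...]
 2.39]), array([0.31, 0.12, 0.51]), array([0.49, 0.12, 0.15]))
hang -1 20 0.17 [ 0.09 -0.94  0.33] [0.41  0.356 0.172] (array([-0.  ,  0.5 ,  1.95,  1.28,  1.37,  2.55]), array([0.21, 0.12, 0.59]), array([0.43, 0.12, 0.26]))
hang -1 20 0.088 [ 0.09 -0.94  0.33] [0.492 0.356 0.15 ] (array([-0.  ,  0.66,  1.72,  1.27,  1.39,  2.62]), array([0.27, 0.12, 0.55]), array([0.51, 0.12, 0.23]))
hang -1 35 0.17 [ 0.15 -0.82  0.55] [0.411 0.345 0.175] (array([0.04, 0.41, 1.86, 1.03, 1.29, 2.79]), array([0.17, 0.12, 0.6 ]), array([0.45, 0.14, 0.32]))
hang -1 35 0.088 [ 0.15 -0.82  0.55] [0.493 0.345 0.153] (array([0.04, 0.59, 1.64, 1.01, 1.33, 2.83]), array([0.24, 0.13, 0.57]), array([0.53, 0.14, 0.29]))
```

```bash
cat >> h.py <<'E'
TILT=7
def grasp(C,back=0,ga=.012):
    tz=Ro.from_rotvec(MX*np.radians(TILT)).apply(-MZ)
    return C+MZ*(ga+back)+tz*GD, Rzx(tz,MX)
E
python3 - <<'E'
from h import *
s=bot.state();q=s["joint_pos"]
print(np.round(bot.calibration("wrist")["T_tool_cam"],3))
for b in(.14,.045,0):
    p,R=grasp(C0,b); x=ik(p,R,q); print(p.round(3),R.round(2).tolist(),None if x is None else x.round(2))
p,R=grasp(C0,.14); step(p,R)
step([.45,.08,.29],R)
E
```

```text
[[ 0.     0.946  0.325  0.083]
 [ 1.    -0.     0.    -0.   ]
 [ 0.001  0.325 -0.946 -0.142]
 [ 0.     0.     0.     1.   ]]
[0.554 0.064 0.178] [[0.68, -0.1, 0.73], [-0.07, -0.99, -0.08], [0.73, 0.0, -0.68]] [-0.09  0.17  2.08 -0.15  0.07  1.73]
[0.615 0.057 0.106] [[0.68, -0.1, 0.73], [-0.07, -0.99, -0.08], [0.73, 0.0, -0.68]] [-0.09  0.43  1.98  3.24  0.09 -1.67]
[0.643 0.054 0.071] [[0.68, -0.1, 0.73], [-0.07, -0.99, -0.08], [0.73, 0.0, -0.68]] [-0.09  0.54  1.91  3.2   0.13 -1.62]
shift [-0.825  0.37   0.824] turn [-0.2153  0.1964  0.5001] rows>= 12.1
shift [-0.722 -0.321  0.077] turn [-0.2153  0.1964  0.5001] rows>= 12.1
```

```bash
sed -i 's/^TILT=7/TILT=-7/' h.py
python3 - <<'E'
from h import *
s=bot.state();q=s["joint_pos"]
for b in(.14,.045,0):
    p,R=grasp(C0,b); x=ik(p,R,q); print(p.round(3),R.round(2).tolist(),None if x is None else x.round(2))
p,R=grasp(C0,.14); step(p,R)
E
```

```text
[0.55  0.064 0.175] [[0.83, -0.1, 0.54], [-0.09, -0.99, -0.06], [0.54, -0.0, -0.84]] [-0.09  0.2   1.93 -0.02  0.44  1.6 ]
[0.611 0.058 0.103] [[0.83, -0.1, 0.54], [-0.09, -0.99, -0.06], [0.54, -0.0, -0.84]] [-0.09  0.43  1.83 -0.02  0.3   1.6 ]
[0.64  0.055 0.068] [[0.83, -0.1, 0.54], [-0.09, -0.99, -0.06], [0.54, -0.0, -0.84]] [-0.09  0.54  1.77 -0.02  0.26  1.6 ]
shift [-0.822  0.347  0.844] turn [-0.151   0.1385  0.5167] rows>= 11.6
```

```bash
python3 -m creep '[[[-0.4,-0.2,0],[-0.151,0.1385,0.5167],1],[[-0.4,-0.2,0],[-0.151,0.1385,0.5167],1],[[-0.4,-0.2,0],[-0.151,0.1385,0.5167],1],[[-0.6,-0.2,0],[-0.151,0.1385,0.5167],1],[[-0.6,-0.2,0],[-0.151,0.1385,0.5167],1],[[-0.7,-0.2,0.2],[-0.151,0.1385,0.5167],1],[[-0.8,-0.1,0.4],[-0.151,0.1385,0.5167],1],[[-0.822,0.1,0.6],[-0.151,0.1385,0.5167],1],[[-0.822,0.3,0.844],[-0.151,0.1385,0.5167],1],[[-0.822,0.347,0.844],[-0.151,0.1385,0.5167],1],[[-0.822,0.347,0.844],[-0.151,0.1385,0.5167],1],[[-0.822,0.347,0.844],[-0.151,0.1385,0.5167],1]]' && python3 -m creep '[[[0,0,0],[0,0,0],1]]'
python3 - <<'E'
from h import *
s=bot.state(); print(s["joint_pos"].round(3))
c,M=cam("wrist",s); w=bot.grab_frame("wrist"); find("wrist",["mug_centre","mug_hole","shelf_front","drainer"],M)
cs,Ms=cam("scene"); u=bot.grab_frame("scene"); print("cam in scene",proj(cs,Ms,M[:3,3]),"tcp",proj(cs,Ms,s["tool_pos"]))
find("scene",["mug_centre","mug_hole","shelf_front"],Ms)
cv2.imwrite("pics/w1.png",np.vstack([cv2.resize(w,(560,350)),cv2.resize(u[40:290,200:600],(400*5//4,250)) if 0 else cv2.copyMakeBorder(u[40:290,200:600],0,0,0,160,0)]))
C=C0;mz=MZ;
def pr(n,p): print(n,(proj(c,M,p)*.875).round(1),"scene",(proj(cs,Ms,p)-[200,40]+[0,350]).round(1))
pr("mouth",C+.0425*MZ);pr("bot",C-.0425*MZ)
for k,v in dict(l=-MX,r=MX,up=MY,dn=-MY).items(): pr("mouth"+k,C+.0425*MZ+.029*v)
pr("hole",C+.043*MY+.0025*MZ)
sf=np.array([.6176,.0495,.212]); pr("shL",sf+Rd@[0,.06,0]); pr("shR",sf-Rd@[0,.06,0])
E
```

```text
clock: 9.8
tool_pos: [0.5501, 0.0674, 0.1733]
tool_rot: [[0.835, -0.105, 0.54], [-0.089, -0.995, -0.055], [0.543, -0.002, -0.84]]
contact_force: [0.3, -0.6, 1.2]
grip_width: 0.0852
grasp_force: 0.0
clock: 9.9
tool_pos: [0.5498, 0.0677, 0.1735]
tool_rot: [[0.836, -0.1, 0.539], [-0.084, -0.995, -0.054], [0.542, -0.0, -0.84]]
contact_force: [-0.9, 0.3, 1.0]
grip_width: 0.0853
grasp_force: 0.0
[-0.085  0.2    1.929 -0.018  0.44   1.6  ]
wrist mug_centre 0.71 [0.6253 0.0541 0.0873]
wrist mug_hole 0.64 [0.6304 0.054  0.0837]
wrist shelf_front 0.64 [0.6403 0.0511 0.2205]
wrist drainer 0.93 [0.6397 0.0519 0.2158]
wrist drainer 0.31 [0.5237 0.2256 0.0447]
cam in scene [370.83941746  96.45122865] tcp [363.8839345  164.29745736]
scene mug_centre 0.61 [0.6294 0.0646 0.0864]
scene mug_hole 0.86 [0.6297 0.0628 0.0893]
scene mug_hole 0.52 [0.6067 0.3736 0.1588]
scene shelf_front 0.96 [0.6814 0.0618 0.0734]
mouth [283.3 160.8] scene [139.2 488. ]
bot [282.7 131.6] scene [119.1 501.5]
mouthl [250.5 160.7] scene [132.6 495.3]
mouthr [316.1 161. ] scene [145.6 481. ]
mouthup [283.6 129. ] scene [130.7 478.4]
mouthdn [283.  189.4] scene [147.7 497.6]
hole [283.4 102.2] scene [117.1 480.7]
shL [184.3  88. ] scene [123.3 461.7]
shR [416.5  89. ] scene [151.9 433.1]
```

View pics/w1.png

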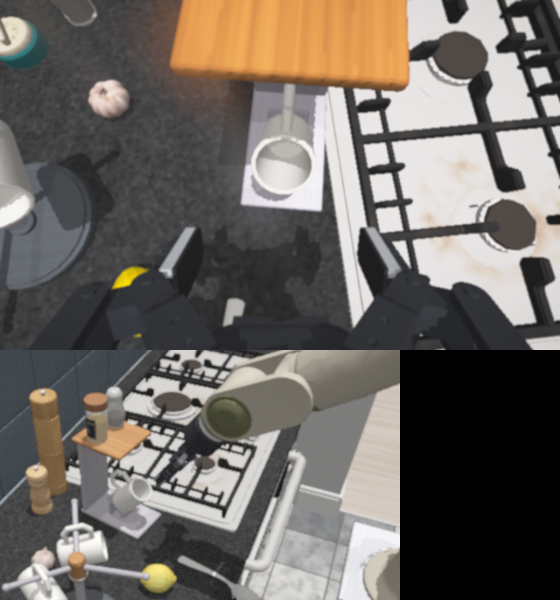

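The wrist view shows the mug's mouth centred at (284,163), rim from x 252 to 316, as predicted to within 3 px. The handle bar at (289,100) and the board's lower edge, from (172,70) to (408,88), suggest a few degrees more yaw. In the scene half nothing shows at the wrist camera's mounting point (171,406), so there is no camera body to hit the board.

Run:
```python
from h import *
import h
s=bot.state(); c,M=cam("wrist",s)
t40=np.radians(40)
obs={"l":(252,163),"r":(316,163),"dn":(284,193),"h":(289,100),"sl":(172,70),"sr":(408,88)}
def model(x):
    yaw,cx,cy,cz,sx,sy=x; Rd=Ro.from_euler('z',yaw).as_matrix(); Z=Rd@[-np.sin(t40),0,np.cos(t40)];X=Rd@[0,-1,0];Y=np.cross(Z,X);C=np.array([cx,cy,cz])
    m=C+.0425*Z; return dict(l=m-.029*X,r=m+.029*X,dn=m-.029*Y,h=C+.062*Y+.0*Z,sl=np.array([sx,sy,.212])+Rd@[0,.06,0],sr=np.array([sx,sy,.212])-Rd@[0,.06,0])
def f(x):
    m=model(x); r=[]
    for k,o in obs.items():
        e=proj(c,M,m[k])*.875-o
        r+= [e[0]] if k=="h" else list(e)
    return np.r_[r,(x[3]-.0746)/.002]
r=least_squares(f,[-.1,.6375,.055,.0746,.6176,.0495]); print(r.x.round(4),np.degrees(r.x[0]),r.fun.round(1))
```

```text
[-0.1738  0.6363  0.0507  0.0742  0.6253  0.0529] -9.957652250030131 [-0.2 -1.7  0.9  2.8 -1.7 -1.2  1.   4.6  2.2 -4.5 -1.1 -0.2]
```

```bash
sed -i 's/^yaw=.*/yaw=np.radians(-10)/; s/^C0=np.array(\[[^]]*\])/C0=np.array([.636,.051,.074])/' h.py
python3 - <<'E'
from h import *
q=bot.state()["joint_pos"]
for b in(.06,0):
    p,R=grasp(C0,b,.010); step(p,R); x=ik(p,R,q); print(p.round(3),x.round(2))
E
```

```text
shift [0.06  0.026 0.539] turn [-0.0126  0.0002  0.0197] rows>= 1.6
[0.602 0.057 0.112] [-0.08  0.4   1.84 -0.17  0.33  1.81]
shift [0.109 0.044 0.936] turn [-0.0126  0.0002  0.0197] rows>= 2.8
[0.64  0.05  0.066] [-0.08  0.54  1.77 -0.19  0.26  1.83]
```

```bash
python3 -m creep '[[[0.03,0.015,0.25],[-0.0126,0.0002,0.0197],1],[[0.06,0.026,0.54],[-0.0126,0.0002,0.0197],1],[[0.075,0.032,0.67],[-0.0126,0.0002,0.0197],1],[[0.09,0.038,0.8],[-0.0126,0.0002,0.0197],1],[[0.109,0.044,0.936],[-0.0126,0.0002,0.0197],1],[[0.109,0.044,0.936],[-0.0126,0.0002,0.0197],1],[[0.109,0.044,0.936],[-0.0126,0.0002,0.0197],1]]'
python3 - <<'E'
from h import *
p,R=grasp(C0,0,.010); step(p,R); s=bot.state();c,M=cam("wrist",s); w=bot.grab_frame("wrist"); find("wrist",["mug_centre"],M)
cv2.imwrite("pics/w2.png",w)
E
```

```text
clock: 11.05
tool_pos: [0.6394, 0.0505, 0.066]
tool_rot: [[0.826, -0.174, 0.536], [-0.146, -0.985, -0.095], [0.544, -0.0, -0.839]]
contact_force: [-0.2, 0.3, 0.4]
grip_width: 0.0852
grasp_force: 0.0
shift [0.002 0.001 0.001] turn [ 0.      0.0002 -0.0001] rows>= 0.0
wrist mug_centre 0.74 [0.6318 0.0538 0.1011]
```

View pics/w2.png

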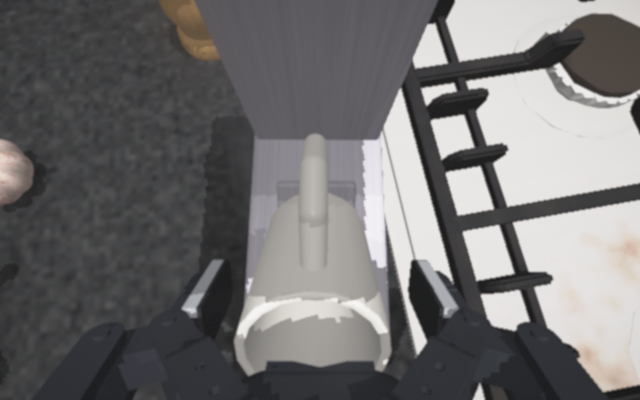

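The wrist view shows the pads at (210,290) and (430,290) either side of the mug. The handle runs upright at x≈314, so the mug is centred to within a few mm.

```bash
python3 -m creep '[[[0,0,0],[0,0,0],-1],[[0,0,0],[0,0,0],-1],[[0,0,0],[0,0,0],-1],[[0,0,0],[0,0,0],-1],[[0,0,0],[0,0,0],-1],[[0,0,0],[0,0,0],-1],[[0,0,0],[0,0,0],-1],[[0,0,0],[0,0,0],-1]]' 45
python3 - <<'E'
from h import *
s=bot.state(); R=np.array(s["tool_rot"]); p=s["tool_pos"]
step(p+MZ*.05,R); step(p+MZ*.05+Rd@[-.12,0,0.0],R)
E
```

```text
clock: 11.95
tool_pos: [0.6399, 0.0509, 0.0671]
tool_rot: [[0.825, -0.174, 0.538], [-0.146, -0.985, -0.094], [0.546, -0.0, -0.838]]
contact_force: [-4.3, 3.3, 6.7]
grip_width: 0.056
grasp_force: 41.4
shift [-0.04  -0.    -0.331] turn [0. 0. 0.] rows>= 1.0
shift [-0.71  -0.    -0.768] turn [0. 0. 0.] rows>= 3.1
```

```bash
python3 -m creep '[[[-0.008,0,-0.06],[0,0,0],-1],[[-0.016,0,-0.14],[0,0,0],-1],[[-0.027,0,-0.23],[0,0,0],-1],[[-0.04,0,-0.331],[0,0,0],-1],[[-0.04,0,-0.34],[0,0,0],-1],[[-0.2,0,-0.44],[0,0,0],-1],[[-0.4,0,-0.56],[0,0,0],-1],[[-0.6,0,-0.7],[0,0,0],-1],[[-0.71,0,-0.768],[0,0,0],-1],[[-0.71,0,-0.768],[0,0,0],-1]]'
python3 - <<'E'
from h import *
s=bot.state(); c,M=cam("wrist",s); w=bot.grab_frame("wrist"); cv2.imwrite("pics/w3.png",cv2.resize(w,(400,250))); print(s["joint_pos"].round(2))
E
```

```text
clock: 12.95
tool_pos: [0.4874, 0.0774, 0.1038]
tool_rot: [[0.828, -0.173, 0.534], [-0.146, -0.985, -0.094], [0.542, 0.0, -0.84]]
contact_force: [0.6, -0.4, -1.9]
grip_width: 0.0558
grasp_force: 44.3
[-0.04  0.22  2.15 -0.34  0.22  2.01]
```

```bash
cat >> h.py <<'E'
Rg=Rzx([.538,-.094,-.838],[-.174,-.985,0]); pg=np.array([.6399,.0509,.0671])
TM=np.eye(4); TM[:3,:3]=Rg.T@np.c_[MX,MY,MZ]; TM[:3,3]=Rg.T@(C0-pg)   # tool<-mug
def mugpose(r,dz,beta,dy=0):
    a=np.array([np.cos(np.radians(15)),0,-np.sin(np.radians(15))]); z=Ro.from_rotvec(a*-np.radians(beta)).apply([0,-1,0]); y=np.cross(z,a)
    hole=np.array([HUB[0]-r,HUB[1]+dy,.172+(r-.014)*np.tan(np.radians(15))+dz])
    T=np.eye(4); T[:3,:3]=np.c_[a,y,z]; T[:3,3]=hole-.043*y-.0025*z; return T
def hangtool(*k,**kw):
    T=mugpose(*k,**kw)@np.linalg.inv(TM); return T[:3,3],T[:3,:3]
E
python3 - <<'E'
from h import *
s=bot.state(); q=s["joint_pos"]; print(TM.round(3).tolist())
p,R=hangtool(.185,0,10); x=ik(p,R,q); print("pre",p.round(3),x.round(2),fk(x)[3].round(2))
p2,R2=hangtool(.088,0,10); x2=ik(p2,R2,x); print("end",p2.round(3),x2.round(2),fk(x2)[3].round(2))
w=[.40,.16,.21]; R0=np.array(s["tool_rot"]); rv=Ro.from_matrix(R0.T@R).as_rotvec()
for f in(0,.25,.5,.75,1):
    Rf=R0@Ro.from_rotvec(rv*f).as_matrix(); x=ik(np.array(w),Rf,q); 
    if x is not None: q=x
    print(f,None if x is None else (x.round(2),fk(x)[3].round(2),Rf[:,2].round(2)))
step(w,R)
E
```

```text
[[0.0, 0.993, -0.12, 0.001], [1.0, -0.0, -0.001, 0.001], [-0.001, -0.12, -0.993, -0.008], [0.0, 0.0, 0.0, 1.0]]
pre [0.394 0.364 0.174] [ 0.01  0.49  2.01  1.34  1.38 -0.65] [0.41 0.12 0.25]
end [0.491 0.364 0.148] [ 0.01  0.68  1.73  1.33  1.41 -0.56] [0.51 0.12 0.22]
0 (array([ 0.24, -0.09,  2.13, -0.4 ,  0.6 ,  2.26]), array([0.26, 0.18, 0.42]), array([ 0.54, -0.09, -0.84]))
0.25 (array([-0.11, -0.21,  2.28,  0.69,  0.55,  0.79]), array([0.25, 0.09, 0.41]), array([ 0.58,  0.27, -0.76]))
0.5 (array([-0.42, -0.1 ,  2.31,  1.09,  1.02, -0.04]), array([0.28, 0.  , 0.37]), array([ 0.48,  0.61, -0.63]))
0.75 (array([-0.52,  0.16,  2.2 ,  1.07,  1.4 , -0.43]), array([ 0.34, -0.06,  0.33]), array([ 0.25,  0.86, -0.45]))
1 (array([-0.47,  0.41,  2.  ,  0.97,  1.7 , -0.69]), array([ 0.42, -0.08,  0.28]), array([-0.08,  0.96, -0.28]))
shift [-0.19  -0.441 -0.961] turn [ 0.4788  0.0907 -0.2838] rows>= 11.8
```

```bash
python3 -m creep '[[[-0.06,-0.14,-0.3],[0,0,0],-1],[[-0.12,-0.28,-0.6],[0.04,0.0076,-0.024],-1],[[-0.19,-0.441,-0.961],[0.08,0.015,-0.047],-1],[[-0.19,-0.441,-0.961],[0.4788,0.0907,-0.2838],-1],[[-0.19,-0.441,-0.961],[0.4788,0.0907,-0.2838],-1],[[-0.19,-0.441,-0.961],[0.4788,0.0907,-0.2838],-1],[[-0.19,-0.441,-0.961],[0.4788,0.0907,-0.2838],-1],[[-0.19,-0.441,-0.961],[0.4788,0.0907,-0.2838],-1],[[-0.19,-0.441,-0.961],[0.4788,0.0907,-0.2838],-1],[[-0.19,-0.441,-0.961],[0.4788,0.0907,-0.2838],-1],[[-0.19,-0.441,-0.961],[0.4788,0.0907,-0.2838],-1],[[-0.19,-0.441,-0.961],[0.4788,0.0907,-0.2838],-1]]' && python3 -m creep '[[[0,0,0],[0,0,0],-1],[[0,0,0],[0,0,0],-1]]'
python3 - <<'E'
from h import *
s=bot.state(); print(s["joint_pos"].round(2)); p,R=hangtool(.185,0,10); step(p,R)
E
```

```text
clock: 14.2
tool_pos: [0.4017, 0.1587, 0.2106]
tool_rot: [[0.567, 0.746, 0.35], [0.299, -0.582, 0.756], [0.768, -0.325, -0.553]]
contact_force: [-0.2, 0.4, -2.1]
grip_width: 0.0558
grasp_force: 44.5
clock: 14.4
tool_pos: [0.4013, 0.1593, 0.2096]
tool_rot: [[0.575, 0.739, 0.351], [0.297, -0.588, 0.752], [0.762, -0.328, -0.558]]
contact_force: [0.2, 0.4, -2.7]
grip_width: 0.0558
grasp_force: 44.6
[-0.48  0.03  2.25  1.07  1.23 -0.23]
shift [ 0.196 -0.763  1.143] turn [ 0.1731  0.0405 -0.111 ] rows>= 4.4
```

```bash
python3 -m creep '[[[0,0,0],[0.1731,0.0405,-0.111],-1],[[0.02,-0.08,0.12],[0.1731,0.0405,-0.111],-1],[[0.05,-0.2,0.3],[0.1731,0.0405,-0.111],-1],[[0.085,-0.33,0.5],[0.1731,0.0405,-0.111],-1],[[0.12,-0.47,0.7],[0.1731,0.0405,-0.111],-1],[[0.155,-0.6,0.9],[0.1731,0.0405,-0.111],-1],[[0.171,-0.667,1],[0.1731,0.0405,-0.111],-1],[[0.171,-0.667,1],[0.1731,0.0405,-0.111],-1]]'
python3 - <<'E'
from h import *
s=bot.state(); p,R=hangtool(.185,0,10); step(p,R)
p,R=hangtool(.185,0,10); 
c,M=cam("wrist",s); w=bot.grab_frame("wrist"); find("wrist",["mug_hole","empty_mid","head"],M)
cs,Ms=cam("scene"); u=bot.grab_frame("scene"); find("scene",["mug_hole","mug_centre"],Ms)
ct,Mt=cam("top"); t=bot.grab_frame("top")
cv2.imwrite("pics/w4.png",np.vstack([np.hstack([cv2.resize(w,(400,250)),np.zeros((250,400,3),np.uint8)]),np.hstack([cv2.resize(u[150:350,250:500],(400,320)),cv2.resize(t[130:330,120:370],(400,320))])]))
T=np.eye(4);T[:3,:3]=s["tool_rot"];T[:3,3]=s["tool_pos"];T=T@TM
hole=T@[0,.043,.0025,1]; print("hole",hole.round(4),T[:3,:3].round(2).tolist())
for n,p in dict(hole=hole[:3],handle=(T@[0,.062,.0025,1])[:3],mouth=(T@[0,0,.0425,1])[:3],tip=np.array([.461,.362,.203])).items():
    print(n,(proj(c,M,p)*.625).round(0),((proj(cs,Ms,p)-[250,150])*1.6+[0,250]).round(0),((proj(ct,Mt,p)-[120,130])*1.6+[400,250]).round(0))
E
```

```text
clock: 15.2
tool_pos: [0.3918, 0.3416, 0.179]
tool_rot: [[0.245, 0.966, -0.083], [0.294, 0.007, 0.956], [0.924, -0.258, -0.282]]
contact_force: [0.7, -1.1, -2.2]
grip_width: 0.0561
grasp_force: 44.5
shift [0.017 0.022 0.153] turn [-0.0019  0.0009  0.001 ] rows>= 0.5
wrist mug_hole 0.84 [0.4023 0.3075 0.2006]
wrist empty_mid 0.96 [0.5367 0.3568 0.1813]
wrist head 0.81 [0.533  0.3585 0.1851]
scene mug_hole 0.76 [0.3943 0.3509 0.2036]
scene mug_hole 0.39 [0.6077 0.3718 0.1592]
scene mug_centre 0.8 [0.3907 0.3548 0.1999]
hole [0.4041 0.3394 0.2229 1.    ] [[0.97, 0.25, 0.05], [0.01, 0.18, -0.98], [-0.26, 0.95, 0.17]]
hole [201. 119.] [218. 428.] [576. 516.]
handle [201.  92.] [213. 416.] [570. 513.]
mouth [201. 211.] [239. 421.] [624. 522.]
tip [277. 107.] [155. 438.] [558. 461.]
```

View pics/w4.png

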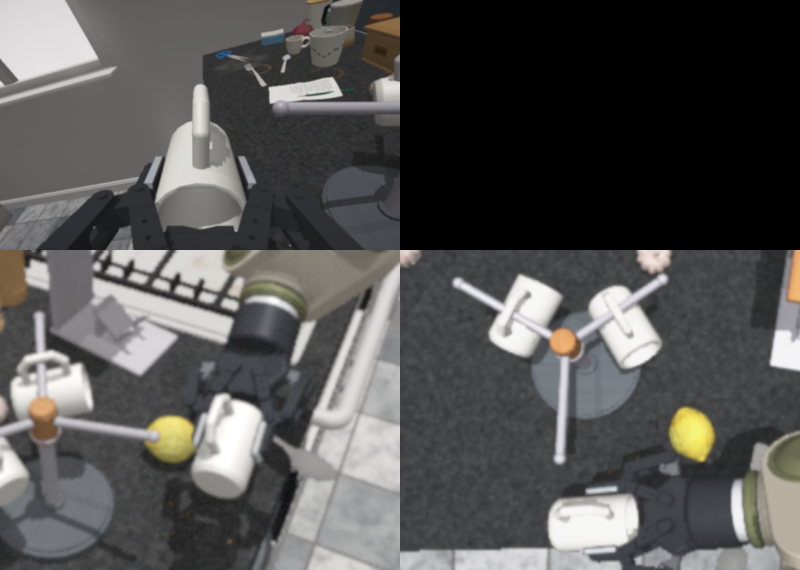

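The wrist view shows the handle upright at x≈201 and the arm's ball tip at (279,107), both as predicted. In the top view the mug spans x 549–638 with the handle centred near 585, possibly a few mm further towards its mouth than modelled, so I'll check that.

Run:
```python
from h import *
s=bot.state(); T=np.eye(4);T[:3,:3]=s["tool_rot"];T[:3,3]=s["tool_pos"];T=T@TM
c,M=cam("wrist",s);cs,Ms=cam("scene");ct,Mt=cam("top")
a=np.linspace(0,2*np.pi,60)
for sh in(0,.005,.010):
    f=lambda x,y,z:(T@[x,y,z+sh,1])[:3]
    base=np.array([(proj(ct,Mt,f(.028*np.cos(t),.028*np.sin(t),-.0425))-[120,130])*1.6+[400,250] for t in a])
    rim=np.array([(proj(ct,Mt,f(.029*np.cos(t),.029*np.sin(t),.0425))-[120,130])*1.6+[400,250] for t in a])
    hd=[(proj(ct,Mt,f(0,.062,z))-[120,130])*1.6+[400,250] for z in(-.02,.0025,.025)]
    print(sh,"top base xmin",base[:,0].min().round(),"rim xmax",rim[:,0].max().round(),"y",base[:,1].min().round(),rim[:,1].max().round(),"handle",np.round(hd).tolist())
    bs=np.array([(proj(cs,Ms,f(.028*np.cos(t),.028*np.sin(t),-.0425))-[250,150])*1.6+[0,250] for t in a])
    print("  scene base center",bs.mean(0).round(),"x",bs[:,0].min().round(),bs[:,0].max().round(),"y",bs[:,1].max().round(),"handle",[((proj(cs,Ms,f(0,.062,z))-[250,150])*1.6+[0,250]).round().tolist() for z in(-.02,.0025,.025)])
    print("  wrist rim up",(proj(c,M,f(0,.029,.0425))*.625).round(),"bar",(proj(c,M,f(0,.067,.0025))*.625).round(),"attach",(proj(c,M,f(0,.029,.027))*.625).round())
t=bot.grab_frame("top")[130:330,120:370]; u=bot.grab_frame("scene")[150:350,250:500]
g=cv2.cvtColor(t,cv2.COLOR_BGR2GRAY); print("top row gray y=520:",[int(v) for v in g[int((525-250)/1.6),85:160]])
```

```text
0 top base xmin 542.0 rim xmax 634.0 y 499.0 548.0 handle [[551.0, 512.0], [573.0, 511.0], [594.0, 509.0]]
  scene base center [213. 486.] x 186.0 240.0 y 502.0 handle [[205.0, 432.0], [212.0, 413.0], [219.0, 395.0]]
  wrist rim up [201. 173.] bar [201.  84.] attach [201. 156.]
0.005 top base xmin 547.0 rim xmax 638.0 y 498.0 548.0 handle [[556.0, 512.0], [577.0, 510.0], [599.0, 509.0]]
  scene base center [214. 482.] x 188.0 241.0 y 498.0 handle [[207.0, 428.0], [214.0, 409.0], [221.0, 391.0]]
  wrist rim up [201. 180.] bar [201.  86.] attach [201. 161.]
0.01 top base xmin 551.0 rim xmax 643.0 y 498.0 548.0 handle [[561.0, 511.0], [582.0, 510.0], [604.0, 509.0]]
  scene base center [216. 478.] x 190.0 243.0 y 493.0 handle [[208.0, 424.0], [215.0, 405.0], [222.0, 387.0]]
  wrist rim up [201. 187.] bar [201.  88.] attach [201. 167.]
top row gray y=520: [64, 65, 63, 65, 71, 75, 88, 158, 225, 241, 245, 246, 246, 246, 247, 246, 246, 245, 243, 245, 246, 247, 247, 247, 247, 247, 247, 247, 247, 247, 247, 247, 247, 247, 247, 247, 247, 247, 247, 247, 247, 247, 247, 247, 247, 247, 247, 247, 247, 247, 247, 247, 247, 247, 246, 240, 241, 244, 245, 245, 245, 245, 244, 201, 95, 54, 52, 64, 68, 67, 68, 69, 69, 68, 65]
```

```bash
echo 'TM[:3,3]+=TM[:3,2]*.006' >> h.py
python3 - <<'E'
from h import *
for r,dz in((.185,0),(.13,0),(.088,0),(.088,-.008)):
    p,R=hangtool(r,dz,10); print(r,dz,p.round(4)); step(p,R)
E
```

```text
0.185 0 [0.3934 0.3703 0.1729]
shift [0.023 0.01  0.212] turn [-0.0008 -0.0002  0.0008] rows>= 0.6
0.13 0 [0.4484 0.3703 0.1582]
shift [0.022 0.389 0.211] turn [-0.0008 -0.0002  0.0008] rows>= 1.3
0.088 0 [0.4904 0.3703 0.1469]
shift [0.021 0.679 0.21 ] turn [-0.0008 -0.0002  0.0008] rows>= 2.1
0.088 -0.008 [0.4904 0.3703 0.1389]
shift [-0.028  0.693  0.224] turn [-0.0008 -0.0002  0.0008] rows>= 2.2
```

```bash
python3 -m creep '[[[0.023,0.01,0.1],[0,0,0],-1],[[0.023,0.01,0.212],[0,0,0],-1],[[0.023,0.01,0.212],[0,0,0],-1],[[0.023,0.08,0.212],[0,0,0],-1],[[0.023,0.15,0.212],[0,0,0],-1],[[0.023,0.22,0.212],[0,0,0],-1],[[0.022,0.29,0.211],[0,0,0],-1],[[0.022,0.34,0.211],[0,0,0],-1],[[0.022,0.34,0.211],[0,0,0],-1]]'
python3 - <<'E'
from h import *
s=bot.state(); print(s["contact_force"].round(2),s["ft_torque"].round(2))
ct,Mt=cam("top"); find("top",["mug_hole"],Mt) if 0 else None
t=bot.grab_frame("top"); u=bot.grab_frame("scene"); w=bot.grab_frame("wrist")
cv2.imwrite("pics/w5.png",np.hstack([cv2.resize(w[60:300,150:640],(400,196)),np.zeros((196,380,3),np.uint8)]) if 0 else np.vstack([cv2.resize(w,(640,400))[:, :],np.zeros((1,640,3),np.uint8)]))
cv2.imwrite("pics/w5.png",np.hstack([np.vstack([cv2.resize(w[60:260,200:600],(400,200)),cv2.resize(u[200:330,230:430],(400,260))]),cv2.resize(t[170:300,170:280],(389,460))]))
p,R=hangtool(.088,0,10); step(p,R)
E
```

```text
clock: 16.6
tool_pos: [0.4419, 0.3705, 0.1596]
tool_rot: [[0.245, 0.966, -0.079], [0.29, 0.004, 0.957], [0.925, -0.258, -0.279]]
contact_force: [-0.8, 0.8, -1.3]
grip_width: 0.0557
grasp_force: 44.5
[-0.84  0.85 -1.28] [-0.79 -0.02 -0.01]
shift [ 0.     0.343 -0.005] turn [-0.0012 -0.0001  0.0008] rows>= 1.0
```

View pics/w5.png

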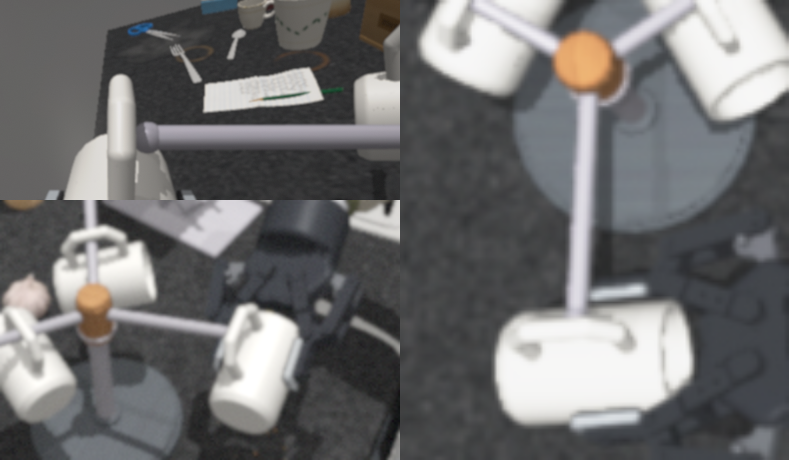

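The view shows the ball tip entering the handle: in the top crop the arm at x≈577 is midway between the handle's feet at 527 and 630. In the wrist crop the ball is at (148,137) beside the handle bar, and forces are near zero.

Run:
```python
from h import *
s=bot.state(); c,M=cam("wrist",s); T=np.eye(4);T[:3,:3]=s["tool_rot"];T[:3,3]=s["tool_pos"];T=T@TM
for y in(.029,.043,.057,.067): print(y,proj(c,M,(T@[0,y,.0025,1])[:3])-[200,60],(T@[0,y,.0025,1])[:3].round(4))
print(proj(c,M,[.461,.362,.203])-[200,60],proj(c,M,[.50,.362,.1928])-[200,60])
```

```text
0.029 [121.16574527 164.87089373] [0.4497 0.36   0.1915]
0.043 [121.19989961 135.62699099] [0.4532 0.3624 0.2049]
0.057 [121.23747349 103.45517875] [0.4568 0.3649 0.2182]
0.067 [121.2667006   78.43010884] [0.4593 0.3666 0.2277]
[140.62458389 135.88288399] [239.01329413 135.72783009]
```

```bash
python3 -m creep '[[[0,0.06,0],[0,0,0],-1],[[0,0.12,0],[0,0,0],-1],[[0,0.18,0],[0,0,0],-1],[[0,0.24,0],[0,0,0],-1],[[0,0.3,0],[0,0,0],-1],[[0,0.343,0],[0,0,0],-1],[[0,0.343,0],[0,0,0],-1]]' && python3 -m creep '[[[-0.016,0.005,0.005],[0,0,0],-1],[[-0.033,0.01,0.01],[0,0,0],-1],[[-0.05,0.014,0.014],[0,0,0],-1],[[-0.05,0.014,0.014],[0,0,0],-1]]'
python3 - <<'E'
from h import *
p,R=hangtool(.088,-.009,10); step(p,R)
E
```

```text
clock: 17.45
tool_pos: [0.4913, 0.3709, 0.1464]
tool_rot: [[0.245, 0.966, -0.079], [0.29, 0.004, 0.957], [0.925, -0.258, -0.279]]
contact_force: [-0.2, -0.5, -1.5]
grip_width: 0.0563
grasp_force: 44.5
clock: 17.85
tool_pos: [0.4906, 0.3711, 0.1394]
tool_rot: [[0.245, 0.966, -0.079], [0.289, 0.006, 0.957], [0.926, -0.257, -0.277]]
contact_force: [0.3, 1.6, 3.6]
grip_width: 0.0558
grasp_force: 44.7
shift [-0.011  0.001 -0.002] turn [-0.0013 -0.0007  0.0012] rows>= 0.0
```

```bash
python3 -m creep '[[[0.01,0,0],[0,0,0],0.4],[[0.01,0,0],[0,0,0],0.5],[[0.01,0,0],[0,0,0],0.6],[[0.01,0,0],[0,0,0],0.75],[[0.01,0,0],[0,0,0],0.75],[[0.01,0,0],[0,0,0],0.75],[[0.01,0,0],[0,0,0],0.75],[[0.01,0,0],[0,0,0],0.75]]'
python3 - <<'E'
from h import *
cs,Ms=cam("scene"); ct,Mt=cam("top"); bot.grab_frame("scene"); find("scene",["mug_centre","mug_hole"],Ms); bot.grab_frame("top"); find("top",["mug_centre"],Mt)
s=bot.state(); c,M=cam("wrist",s); bot.grab_frame("wrist"); find("wrist",["mug_centre"],M); print("model mug",mugpose(.088,-.009,10)[:3,3])
E
```

```text
clock: 18.65
tool_pos: [0.491, 0.3713, 0.14]
tool_rot: [[0.245, 0.966, -0.079], [0.29, 0.005, 0.957], [0.925, -0.258, -0.279]]
contact_force: [0.5, -0.4, -0.9]
grip_width: 0.0746
grasp_force: 0.1
scene mug_centre 0.61 [0.4917 0.3816 0.158 ]
scene mug_hole 0.65 [0.4957 0.3764 0.1611]
top mug_centre 0.88 [0.4969 0.3451 0.161 ]
wrist mug_centre 0.65 [0.5068 0.3345 0.1578]
model mug [0.4919275  0.35699515 0.14150511]
```

```bash
python3 -m creep '[[[0,0,-0.06],[0,0,0],0.75],[[0,0,-0.14],[0,0,0],0.75],[[0,0,-0.24],[0,0,0],0.75],[[0,0,-0.36],[0,0,0],0.75],[[0,0,-0.5],[0,0,0],0.75],[[0,0,-0.7],[0,0,0],0.75],[[0,0,-0.95],[0,0,0],0.75],[[0,0,-0.95],[0,0,0],0.75],[[0,0,-0.95],[0,0,0],0.75]]' && python3 -m creep '[[[0,-0.2,-0.4],[0,0,0],0.75],[[0,-0.4,-0.6],[0,0,0],0.75],[[0,-0.4,-0.6],[0,0,0],0.75],[[0,-0.4,-0.6],[0,0,0],0.75],[[0,-0.4,-0.6],[0,0,0],0.75],[[0,-0.4,-0.6],[0,0,0],0.75],[[0,-0.4,-0.6],[0,0,0],0.75],[[0,-0.4,-0.6],[0,0,0],0.75],[[0,-0.4,-0.6],[0,0,0],0.75],[[0,-0.4,-0.6],[0,0,0],0.75]]'
python3 - <<'E'
from h import *
def g(): return bot.grab_frame("scene").copy(),bot.grab_frame("top").copy()
cs,Ms=cam("scene"); ct,Mt=cam("top"); u,t=g(); find("scene",["mug_hole","lemon","garlic"],Ms); find("top",["mug_centre","empty_mid"],Mt); u2,t2=g()
for a,b,r in((u,u2,np.s_[200:340,260:400]),(t,t2,np.s_[160:300,150:290])): print("motion",np.abs(a[r].astype(int)-b[r]).mean(),np.abs(a[r].astype(int)-b[r]).max())
cv2.imwrite("pics/fin.png",np.vstack([u[150:350,180:500],t[100:330,120:440]]))
g=cv2.cvtColor(t,cv2.COLOR_BGR2GRAY)
m=(g>170).astype(np.uint8); n,l,st,ce=cv2.connectedComponentsWithStats(m[130:320,130:300]); print([(x.tolist(),y.round(1).tolist()) for x,y in zip(st,ce) if x[4]>60])
print([proj(ct,Mt,[.591+.13*np.cos(np.radians(a)),.362+.13*np.sin(np.radians(a)),.203]).round(1).tolist() for a in(60,-60,180)])
E
```

```text
clock: 19.9
tool_pos: [0.5027, 0.2336, 0.1802]
tool_rot: [[0.245, 0.966, -0.077], [0.29, 0.003, 0.957], [0.925, -0.257, -0.28]]
contact_force: [-0.4, 0.3, -0.3]
grip_width: 0.0747
grasp_force: 0.0
clock: 20.9
tool_pos: [0.4515, 0.1486, 0.2204]
tool_rot: [[0.245, 0.966, -0.079], [0.29, 0.005, 0.957], [0.925, -0.258, -0.279]]
contact_force: [0.1, -0.1, 0.2]
grip_width: 0.0746
grasp_force: 0.0
scene mug_hole 0.56 [0.498  0.3699 0.1605]
scene lemon 0.91 [0.487  0.2255 0.0496]
scene lemon 0.48 [0.612  0.3767 0.1632]
scene garlic 0.62 [0.7327 0.2747 0.0374]
scene garlic 0.48 [0.606  0.3752 0.1624]
top empty_mid 0.95 [0.6147 0.3609 0.1661]
top empty_mid 0.65 [0.6964 0.0757 0.3178]
motion 2.095731292517007 29
motion 0.4490816326530612 12
[([0, 0, 170, 190, 26779], [80.9, 98.7]), ([139, 0, 20, 13, 196], [148.4, 4.9]), ([100, 15, 57, 59, 1495], [130.0, 45.9]), ([23, 16, 76, 50, 1601], [66.9, 41.1]), ([74, 67, 53, 68, 1613], [99.1, 109.0]), ([160, 99, 10, 28, 222], [165.3, 112.5]), ([25, 187, 57, 3, 143], [55.8, 188.2]), ([84, 186, 57, 4, 201], [114.0, 187.7])]
[[156.9, 151.8], [284.2, 150.9], [218.8, 262.0]]
```

```bash
python3 -m creep '[[[0,-0.2,-0.2],[0,0,0],0.75],[[0,-0.2,-0.2],[0,0,0],0.75],[[0,-0.2,-0.2],[0,0,0],0.75],[[0,-0.2,-0.2],[0,0,0],0.75],[[0,-0.2,-0.2],[0,0,0],0.75],[[0,-0.2,-0.2],[0,0,0],0.75],[[0,-0.2,-0.2],[0,0,0],0.75],[[0,-0.2,-0.2],[0,0,0],0.75],[[0,-0.2,-0.2],[0,0,0],0.75],[[0,-0.2,-0.2],[0,0,0],0.75]]' | head -2
python3 - <<'E'
from h import *
ct,Mt=cam("top")
def at(u,v,z):
    o,d=ray(ct,Mt,u,v); return o+d*(z-o[2])/d[2]
u=bot.grab_frame("scene").copy(); t=bot.grab_frame("top").copy(); bot.grab_frame("scene");bot.grab_frame("scene"); bot.grab_frame("scene"); u2=bot.grab_frame("scene"); t2=bot.grab_frame("top")
for n,a,b,r in(("mug",u,u2,np.s_[200:340,260:400]),("bg",u,u2,np.s_[300:400,0:140]),("mug",t,t2,np.s_[160:300,150:290])): print(n,np.abs(a[r].astype(int)-b[r]).mean(),np.abs(a[r].astype(int)-b[r]).max())
find("top",["mug_centre","lemon","garlic","serving_spoon","jar_turmeric","shaker"],Mt)
g=cv2.cvtColor(t,cv2.COLOR_BGR2GRAY); m=(g>150).astype(np.uint8)[130:300,130:300]; n,l,st,ce=cv2.connectedComponentsWithStats(m)
for i in range(1,n):
    if st[i,4]>800:
        ys,xs=np.where(l==i); 
        for k,j in(("left",xs.argmin()),("right",xs.argmax()),("bot",ys.argmax())): 
            if k=="bot": xx=xs[ys>=ys.max()-3].mean()
            else: xx=xs[j]
            p=at(xx+130,ys[j]+130,.203); d=p[:2]-HUB; print(i,k,round(xx+130,1),ys[j]+130,"ang",np.degrees(np.arctan2(d[1],d[0])).round(1),"r",np.hypot(*d).round(3))
E
```

```text
clock: 22.35
tool_pos: [0.4249, 0.1196, 0.2366]
mug 1.8683333333333334 14
bg 1.906095238095238 14
mug 0.4835544217687075 16
top mug_centre 0.97 [0.4972 0.3425 0.1584]
top lemon 0.58 [0.4944 0.2189 0.0495]
top lemon 0.18 [0.6018 0.3579 0.1539]
top garlic 0.82 [0.7381 0.2662 0.0344]
top serving_spoon 0.79 [0.3465 0.1576 0.0029]
top serving_spoon 0.4 [0.6109 0.3622 0.1668]
top jar_turmeric 0.9 [0.6986 0.0771 0.319 ]
top jar_turmeric 0.41 [0.3448 0.1578 0.0033]
top shaker 0.65 [0.6791 0.015  0.2892]
top shaker 0.25 [0.6097 0.36   0.1657]
3 left 153 149 ang 59.6 r 0.139
3 right 228 184 ang -67.0 r 0.015
3 bot 201.5 195 ang 112.5 r 0.035
4 left 230 181 ang -56.9 r 0.02
4 right 286 146 ang -57.5 r 0.137
4 bot 263.2 203 ang -110.9 r 0.081
6 left 204 232 ang 161.3 r 0.083
6 right 256 240 ang -145.9 r 0.113
6 bot 234.5 264 ang -168.7 r 0.136
```

```bash
python3 -c "
from rig import bot
print(bot.sign_off())"
```

```text
the job is handed in; nothing more can be done
None
```

I turned the empty arm to face the front edge (within about 1°, measured), hung the white mug on it by its handle, where it hangs still, left the things standing around in place, and handed the job in at about 23 s; no verdict was returned.

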